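# Feeding oak pins flat-up into the scan tunnel

### The arm

A 6-joint arm with a two-finger parallel gripper is mounted at the origin on the work surface. World frame = base frame: x ahead of the robot, y to its left, z up, the work surface at z = 0. Lengths are in m, angles in degrees, forces in N, time in s.
With the tool pointing down it reaches from about 0.35 to 0.725 m from the base axis. Payload 4.3 kg.
Tool frame: the origin (TCP) lies at the very end of the fingers, on their centre line; the grasp point (between the pads) lies 19 mm behind it (tcp_to_grasp is the distance from the TCP to the grasp point, in m); z points along the fingers, y is the direction in which the jaws open and shut (so a half turn about z gives the same grasp; the last joint's range is limited). The gripper opens to 85 mm and grips with 20 to 120 N. Pads are 22 mm wide; open, the fingers measure 114 mm over their backs; the gripper's body (76 mm by 85 mm) begins 54 mm behind the grasp point. The pads swing forward as they close: fully open they stand 13 mm farther back than shut.
Start: joints at [-82.81, 21.618, 4.641, 73.018, 0, 83.68], TCP at [0.134, -0.559, 0.231] pointing down, gripper open.
Joint ranges: [-156.06, 156.06], [-48.1, 94.91], [-58.44, 69.94], [-101.28, 121.22], [-78.64, 73.56], [-180, 180]. Speed limits (degrees/s): [147.25, 147.25, 180, 180, 180, 180].

### API

Orientations are given as a 3x3 rotation matrix whose columns are the frame's x, y, z axes.
In Python, from plant import reach, move_linear, movej, gripper_open, gripper_close, wait, solve_ik, observe, get_image, MotionError, finish_job, tcp_to_grasp gives the robot as it stands. Calls block until the motion is done:
- reach(position, orientation): joint-space move of the TCP to a pose.
- move_linear(position, orientation=None, feed=0.15, stop_force=None): straight line of the TCP; orientation=None keeps the orientation; feed is the mean speed in m/s. With stop_force (N) it stops when the force on the tool has changed by that much, and returns True; else False.
- movej(angles): joint-space move.
- gripper_open() and gripper_close(grip_force=None): open the fingers fully, or close them until they stop; grip_force is the grip in N (None keeps the last).
- wait(seconds).
- solve_ik(position, orientation): joint angles nearest the present ones, or None.
- observe(): the state.
- get_image(name): name is "scene" or "top"; returns a dict with "image" (384x512x3 uint8, red, green, blue), "range_z" (384x512 float32, m along the optical axis (not along the pixel's ray), 0 where there is no reading), "fx", "fy", "cx", "cy" (pixels), "R" (3x3) and "t" (3): a world point X has camera coordinates R X + t. Camera axes: x right, y down, z forward; pixel columns grow to the right and rows downward; lengths in m; the calibration is good to about 2 mm. A picture is of the moment at which its call begins.
A pose or a line that the arm cannot do raises MotionError and nothing moves.
- finish_job(): hands the job in, once; it reports no verdict.
The state is a dict: "time": time; "joint_pos": joint angles; "qvel": joint speeds; "joint_efforts": joint torques, N m; "tcp_pos": TCP position; "eef_rot": TCP orientation; "wrist_force": force on the tool from outside, world axes, zero at the start; "wrist_torque": the same for the moment, N m; "opening": finger opening in m.
Only numpy, scipy, OpenCV 4.12 (cv2) and the standard library are available. Lean on these libraries where they do the work, as an engineer would, in place of code of your own. Each camera call takes 0.05 s, during which the arm holds its last target.

### The job

Feed every oak pin from the green rack into the scan tunnel: lay it in the white V-block, roll it until its pale sawn flat faces straight up, then push it along the V through the sprung flaps until they swing shut behind it. When all the pins lie inside, flats up, and both flaps are shut, press the green start button fully down and let go. Leave the bottle, jar and brush alone.

Things in the scene. Friction and masses are not known exactly. Their poses are not given: they have to be found in the camera images.
- pinA: Loose dark oak pin, 26 mm diameter, 100 mm long, 55 g (None: absent). Origin on its axis at mid-length, own x from rear end (-50 mm) to front end (+50 mm). The rear 24 mm is sawn to a D: a pale flat 23 mm wide, 6 mm off the axis, outward normal = own +z. Else round. Starts in any rest of the rack, rear end towards the robot, flat turned to the side or under; in a V it stays as rolled.
- pinB: Another oak pin, same as pinA in shape and axes (None: absent).
- pinC: Another oak pin, same as pinA in shape and axes (None: absent).
- pinD: Another oak pin, same as pinA in shape and axes (None: absent).
- lane: Fixed infeed lane. Origin on the bench under the middle of the V-block's finger gap; x along the lane, away from the robot into the tunnel, z up. White 90-degree V, its edges at y=+-14 mm, z=66 mm, holds a pin's axis at y=0, z=70 mm. V-block: short V from x=-33 to -21 mm, open finger gap to x=+21 mm (blue base plate top at z=12 mm), then the V runs on to x=440 mm.
- cradle (a point): Pin axis point over the middle of the finger gap (lane x=0, y=0, z=70 mm); axes as the lane. A pin laid with its own x=+9 mm here has its flat tail standing free behind the V-block and its front end at lane x=41 mm.
- port (a point): Pin axis point in the plane of the shut flaps (lane x=75 mm, z=70 mm); axes as the lane. To push a pin in, closed fingers fit between the flaps and above the V's edges, behind the pin's rear end; the port is open above.
- tunnel (a point): Pin axis point where the tunnel's clear roof begins (lane x=150 mm, z=70 mm). Roof z=104 to 108 mm, from here to the end wall at lane x=435 mm; none nearer the port. Grey side walls from the port on, inside faces y=+-37 mm, 5 mm thick, tops z=104 mm. Three pins fit in end to end, a later one pushing the earlier ones along.
- flap_l (a joint): Left flap of the port: orange leaf 34 mm wide, from 3 mm below to 31 mm above the pin axis, 3 mm thick, on an upright hinge at lane x=75, y=+36 mm. 0 = shut; grows to 1.5 rad as it swings into the tunnel. A spring shuts it (0.4 N at its edge at first, 1.5 N wide open) once the pin's rear end is 30 mm or more past the port and the fingers are gone.
- flap_r (a joint): Right flap of the port: orange leaf 34 mm wide, from 3 mm below to 31 mm above the pin axis, 3 mm thick, on an upright hinge at lane x=75, y=-36 mm. 0 = shut; grows to 1.5 rad as it swings into the tunnel. A spring shuts it (0.4 N at its edge at first, 1.5 N wide open) once the pin's rear end is 30 mm or more past the port and the fingers are gone.
- rack: Fixed green rack, base 110 x 260 x 12 mm, origin under its middle. Four V rests at y=-99, -33, +33, +99 mm, each two short white Vs at x=-33 to -21 and +21 to +33 mm, open between for the fingers; a pin lies there along the rack's x, its axis at z=35 mm.
- start_top (a point): Middle of the top face of the green start button (28 mm across, 48 mm above the bench) on a grey fixed console 100 x 80 x 30 mm.
- start (a joint): Travel of the start button, m: 0 up, 0.006 fully down; springs back; about 4 N fully down.
- rinse_bottle: Bystander: clear rinse bottle, 64 mm across, 100 mm high, origin under its middle. Leave alone.
- sample_jar: Bystander: amber jar with black lid, 70 mm across, 80 mm high, origin under its middle. Leave alone.
- brush: Bystander: a cleaning brush lying on the bench. Leave alone.
There are look-alikes about, which are no part of the job. Leave any blue look-alike of the pinC alone.

How it is judged:
By the outcome, as a careful person would: the job done as asked, in the order asked, and still so for the second after the job is handed in, with the robot touching nothing.
Of pinA, pinB, pinC, pinD only 2 to 3 are there at a start; the rules pass over those that are not, and their reading is None.
At some moment in a run one of pinA, pinB, pinC, pinD may be knocked a few centimetres aside while the robot is not near it.
Once in a run the grip may slacken for a moment while it holds something.
It also fails if it takes over 210 s, if anything falls off the work surface, if the arm or the gripper's body presses on something with over 40 N, if the wrist force passes 120 N, or if a joint passes its speed limit or range.

## Working session

There is one attempt and no reset: what is moved stays moved. The work goes in short steps, each a Python script; the robot and the scene stay as the last script left them, time stands still between calls to the robot, and variables do not carry over. Pictures are saved under pics/ and viewed, and the job is handed in when it is done.

```bash
ls; mkdir -p pics; python3 - <<'E'
from plant import *
import cv2,numpy as np
for n in("scene","top"):
    d=get_image(n); cv2.imwrite(f"pics/{n}0.png",cv2.cvtColor(d["image"],cv2.COLOR_RGB2BGR)); print(n,d["fx"],d["fy"],d["cx"],d["cy"],np.round(d["R"],3).tolist(),np.round(d["t"],3), (-np.array(d["R"]).T@d["t"]).round(3),d["range_z"].min(),d["range_z"].max())
s=observe();print(s)
print(tcp_to_grasp)
E
```

```text
pics
scene 476.7617533969438 476.7617533969438 258.61137721641103 196.52155889063414 [[0.52, 0.854, -0.013], [0.743, -0.46, -0.485], [-0.42, 0.243, -0.874]] [-0.316 -0.371  1.626] [ 1.123 -0.296  1.238] 0.0 3.0053778
top 360.97764193563603 360.97764193563603 250.02038480780845 197.19689086873936 [[0.004, -1.0, 0.024], [-0.981, -0.009, -0.191], [0.191, -0.023, -0.981]] [0.005 0.527 0.974] [0.331 0.032 1.056] 0.0 2.0429366
{'time': 0.1, 'joint_pos': array([-8.28092054e+01,  2.16581549e+01,  4.56939168e+00,  7.30158047e+01,
        1.57733342e-03,  8.36808507e+01]), 'qvel': array([-0.02740079, -0.14433682,  0.18285702,  0.05704197,  0.05767147,
        0.0927412 ]), 'joint_efforts': array([ 1.10500878e-03, -4.64695930e+01,  2.70581567e+01,  1.19443604e-02,
       -1.31589181e-04, -9.56296077e-06]), 'tcp_pos': array([ 0.13427522, -0.55850783,  0.23044177]), 'eef_rot': array([[ 9.72329419e-01,  2.33613913e-01, -2.01135827e-04],
       [ 2.33613888e-01, -9.72327754e-01,  1.81414528e-03],
       [ 2.28239630e-04, -1.81093495e-03, -9.99998334e-01]]), 'wrist_force': array([-0.05122154, -0.25086791, -0.63314893]), 'wrist_torque': array([-0.0309027 ,  0.04977479,  0.02024282]), 'opening': 0.08553568649292062}
0.0187
```

View pics/scene0.png

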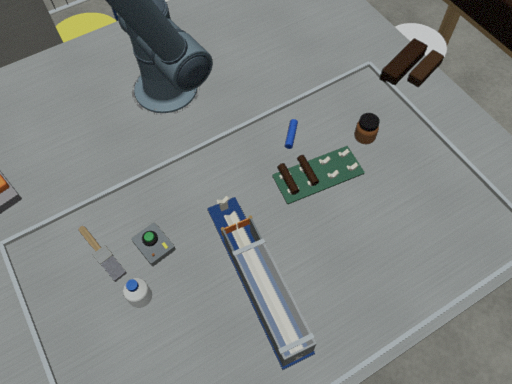

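View pics/top0.png

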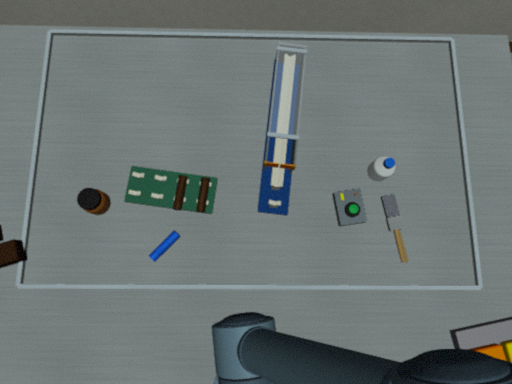

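```bash
cat > h.py <<'E'
import numpy as np, cv2
from plant import *
def snap(n,tag,crop=None,s=4):
    d=get_image(n); im=cv2.cvtColor(d["image"],cv2.COLOR_RGB2BGR)
    if tag:
        if crop: 
            x0,y0,x1,y1=crop; im2=cv2.resize(im[y0:y1,x0:x1],None,fx=s,fy=s,interpolation=cv2.INTER_CUBIC)
        else: im2=im
        cv2.imwrite(f"pics/{tag}.png",im2)
    return d
def ray(d,u,v):
    R=np.array(d["R"]);t=np.array(d["t"]); c=-R.T@t
    r=R.T@np.array([(u-d["cx"])/d["fx"],(v-d["cy"])/d["fy"],1.0]); return c,r
def onz(d,u,v,z):
    c,r=ray(d,u,v); return c+r*(z-c[2])/r[2]
def tri(d1,p1,d2,p2):
    c1,r1=ray(d1,*p1);c2,r2=ray(d2,*p2)
    A=np.stack([r1,-r2],1); s=np.linalg.lstsq(A,c2-c1,rcond=None)[0]
    a=c1+r1*s[0];b=c2+r2*s[1]; return (a+b)/2,np.linalg.norm(a-b)
def pt(d,u,v):
    z=d["range_z"][int(round(v)),int(round(u))]; c,r=ray(d,u,v); return c+r*z
def proj(d,X):
    p=np.array(d["R"])@np.array(X)+d["t"]; return d["fx"]*p[0]/p[2]+d["cx"],d["fy"]*p[1]/p[2]+d["cy"]
E
python3 - <<'E'
from h import *
a=snap("top","t1",(115,155,225,225),7)
b=snap("top","t2",(245,35,325,225),3)
c=snap("scene","s1",(265,110,395,210),6)
e=snap("scene","s2",(195,185,325,370),3)
E
```

```text
(no output)
```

View pics/t1.png

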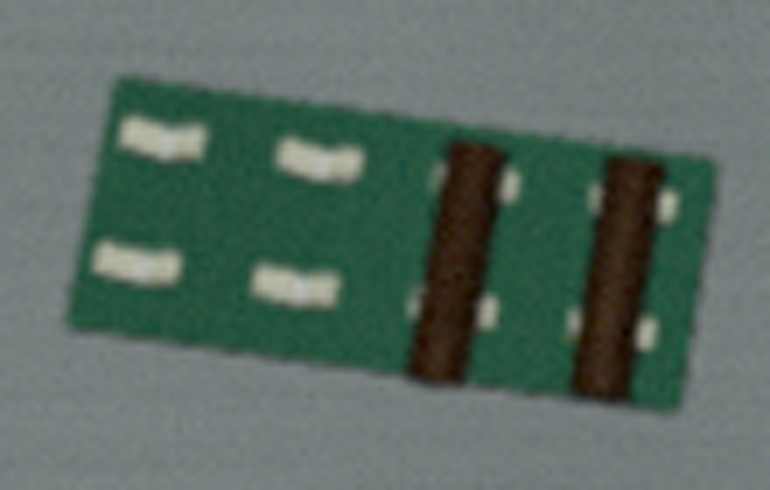

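View pics/t2.png

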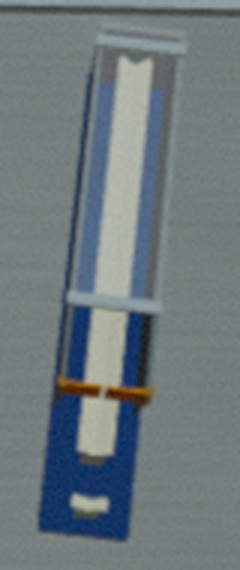

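View pics/s1.png

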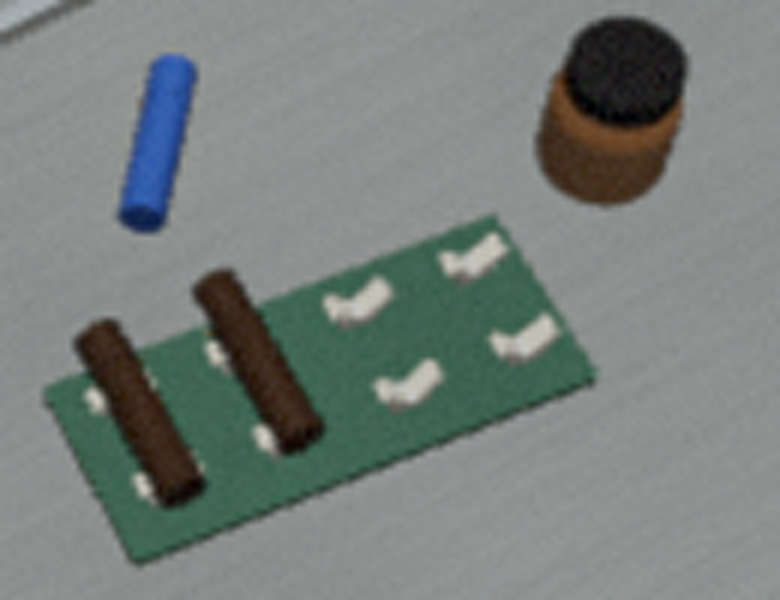

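View pics/s2.png

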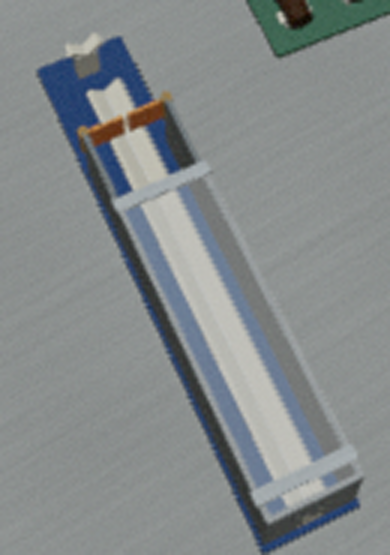

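```bash
python3 - <<'E'
from h import *
T=snap("top",None);S=snap("scene",None)
def hsv(d): return cv2.cvtColor(d["image"],cv2.COLOR_RGB2HSV)
def comps(m,amin=15):
    n,l,s,c=cv2.connectedComponentsWithStats(m.astype(np.uint8)); return [(s[i].tolist(),c[i].round(1)) for i in range(1,n) if s[i][4]>=amin],l
for nm,d,box in(("top",T,(110,150,230,230)),("scene",S,(260,130,375,215))):
    h=hsv(d);H,Sa,V=h[...,0].astype(int),h[...,1].astype(int),h[...,2].astype(int)
    R=np.zeros(H.shape,bool);x0,y0,x1,y1=box;R[y0:y1,x0:x1]=1
    rgb=d["image"].astype(int)
    # rack hull
    dark=(rgb.max(2)<75)&(rgb[...,0]>rgb[...,1]+5)&R
    green=(H>65)&(H<95)&(Sa>90)&R
    m=((green)|dark).astype(np.uint8)
    pts=np.argwhere(green)[:,::-1].astype(float)
    W=np.array([onz(d,u,v,0.012)[:2] for u,v in pts])
    r=cv2.minAreaRect(W.astype(np.float32)); print(nm,"rack",np.round(r[0],4),np.round(r[1],4),r[2])
    for s,c in comps(dark)[0]:
        print(" dark",s,c,onz(d,*c,0.038).round(4))
    l=cv2.connectedComponents(dark.astype(np.uint8))[1]
    for i in range(1,l.max()+1):
        p=np.argwhere(l==i)[:,::-1].astype(float)
        if len(p)<40: continue
        W=np.array([onz(d,u,v,0.038)[:2] for u,v in p]);r=cv2.minAreaRect(W.astype(np.float32));print("  rect",np.round(r[0],4),np.round(r[1],4),round(r[2],2))
    # white Vs
    wh=(Sa<60)&(V>150)&R
    for s,c in comps(wh,4)[0]: print(" white",s,c,onz(d,*c,0.03).round(4))
    # lane
    R2=np.zeros(H.shape,bool)
    if nm=="top": R2[30:230,245:320]=1
    else: R2[185:375,195:325]=1
    blue=(H>100)&(H<125)&(Sa>180)&R2
    print(" blue",comps(blue)[0])
    org=(H<20)&(Sa>150)&(V>90)&R2
    print(" orange",comps(org,5)[0])
    gb=(H>45)&(H<90)&(Sa>150)&(~R); print(" greenbtn",[ (s,c,onz(d,*c,0.048).round(4)) for s,c in comps(gb,10)[0]])
# range check
for p in[(180,193),(203,195),(277,190),(165,193),(353,209),(270,205)]: print(p,pt(T,*p).round(4))
E
```

```text
top rack [0.5566 0.2408] [0.2573 0.1076] 82.32841491699219
 dark [174, 176, 13, 34, 247] [179.6 192.3] [0.542  0.2104 0.038 ]
 dark [197, 178, 12, 34, 244] [202.7 194.2] [0.537  0.1442 0.038 ]
  rect [0.5424 0.2103] [0.0214 0.0977] 82.38
  rect [0.5373 0.1443] [0.0211 0.0982] 82.65
 white [133, 172, 11, 5, 39] [137.6 174.3] [0.5961 0.3358 0.03  ]
 white [155, 175, 11, 5, 37] [159.9 177.4] [0.5874 0.2707 0.03  ]
 white [129, 190, 11, 5, 40] [134.  192.3] [0.5425 0.3427 0.03  ]
 white [152, 193, 11, 5, 37] [156.6 195.5] [0.5336 0.2774 0.03  ]
 blue [([268, 138, 7, 23, 96], array([270.6, 148.9])), ([287, 140, 5, 23, 81], array([288.9, 150.9])), ([258, 167, 33, 47, 830], array([273.6, 192.9]))]
 orange [([267, 162, 11, 3, 17], array([271.8, 163.1])), ([281, 164, 12, 3, 22], array([287.4, 164.7]))]
 greenbtn [([348, 204, 11, 10, 87], array([353.1, 208.5]), array([ 0.4973, -0.2855,  0.048 ]))]
scene rack [0.5608 0.2381] [0.2554 0.1077] 82.46003723144531
 dark [355, 130, 20, 14, 150] [363.8 137.6] [0.54   0.4212 0.038 ]
 dark [298, 155, 20, 30, 224] [307.6 169.6] [0.5452 0.2089 0.038 ]
 dar
[... 356 characters left out ...]
] [352.4 165.9] [0.6012 0.3335 0.03  ]
 white [300, 167, 2, 4, 5] [300.4 168.6] [0.5271 0.1959 0.03  ]
 white [328, 170, 10, 7, 38] [332.9 173.7] [0.5928 0.2679 0.03  ]
 white [279, 175, 3, 3, 6] [280.2 176.2] [0.5177 0.1303 0.03  ]
 white [308, 181, 2, 4, 7] [308.4 182.7] [0.5802 0.1886 0.03  ]
 white [288, 189, 2, 4, 5] [288.4 190.6] [0.5717 0.1241 0.03  ]
 blue []
 orange [([238, 219, 11, 9, 55], array([243.3, 222.8])), ([225, 225, 11, 8, 54], array([230.1, 228.4]))]
 greenbtn []
(180, 193) [0.5374 0.2071 0.0502]
(203, 195) [0.5326 0.1421 0.0482]
(277, 190) [ 0.5565 -0.0721  0.0141]
(165, 193) [0.5443 0.257  0.0148]
(353, 209) [ 0.4951 -0.2836  0.0528]
(270, 205) [ 0.509  -0.05    0.0274]
```

```bash
python3 - <<'E'
from h import *
T=snap("top",None);S=snap("scene",None)
print("pin heights",tri(T,(179.6,192.3),S,(307.6,169.6)),tri(T,(202.7,194.2),S,(287.8,178.0)))
for a,b in(((137.6,174.3),(352.4,165.9)),((134,192.3),(343.8,152.3)),((156.6,195.5),(324.2,160.))): print("V",tri(T,a,S,b))
o=[tri(T,(271.8,163.1),S,(243.3,222.8)),tri(T,(287.4,164.7),S,(230.1,228.4))];print("flaps",o)
def comps(m,amin):
    n,l,s,c=cv2.connectedComponentsWithStats(m.astype(np.uint8)); return [(s[i].tolist(),c[i].round(1),np.argwhere(l==i)[:,::-1]) for i in range(1,n) if s[i][4]>=amin]
cs={}
for nm,d,b in(("top",T,(255,30,310,215)),("scene",S,(205,190,318,362))):
    h=cv2.cvtColor(d["image"],cv2.COLOR_RGB2HSV).astype(int); rgb=d["image"].astype(int)
    R=np.zeros(h.shape[:2],bool);R[b[1]:b[3],b[0]:b[2]]=1
    m=(rgb.min(2)>130)&(rgb[...,0]>=rgb[...,2]+4)&R
    for s,c,p in comps(m,8):
        W=np.array([onz(d,u,v,0.060)[:2] for u,v in p]);cc=cv2.fitLine(W.astype(np.float32),cv2.DIST_L2,0,.01,.01).ravel() if len(p)>60 else None
        r=cv2.minAreaRect(W.astype(np.float32))
        print(nm,s,c,onz(d,*c,0.06).round(4),"rect",np.round(r[0],4),np.round(r[1],4),round(r[2],2),cc if cc is None else (cc.round(4),np.degrees(np.arctan2(cc[1],cc[0]))))
E
python3 - <<'E'
import sys;sys.path.insert(0,'.')
from h import *
snap("top","t3",(250,120,310,220),7)
snap("scene","s3",(200,190,275,265),8)
E
```

```text
pin heights (array([0.5429139 , 0.21106484, 0.03322514]), np.float64(0.00039016390274414567)) (array([0.53746477, 0.14423758, 0.035433  ]), np.float64(0.00045329533333160417))
V (array([0.59791461, 0.33773158, 0.02241594]), np.float64(0.0005737332102480313))
V (array([0.5440901 , 0.34506328, 0.02202565]), np.float64(7.429588291592232e-05))
V (array([0.53516663, 0.2789312 , 0.02103674]), np.float64(0.0013047084894749247))
flaps [(array([ 0.61734521, -0.0518339 ,  0.0863139 ]), np.float64(0.001575441194942715)), (array([ 0.61335905, -0.09289749,  0.08893889]), np.float64(0.0032718406600508823))]
top [277, 54, 19, 79, 626] [285.8  93.4] [ 0.8421 -0.0969  0.06  ] rect [ 0.8454 -0.0965] [0.0326 0.2526] 82.87 (array([ 0.9938, -0.1112,  0.843 , -0.097 ], dtype=float32), np.float32(-6.3841295))
top [274, 138, 13, 26, 265] [279.9 150.4] [ 0.6638 -0.0771  0.06  ] rect [ 0.6638 -0.0771] [0.0303 0.0759] 83.42 (array([ 0.9942, -0.1078,  0.6639, -0.0771], dtype=float32), np.float32(-6.188976))
top [272, 167, 12, 20, 193] [277.2 176.7] [ 0.5854 -0.0685  0.06  ] rect [ 0.5859 -0.0682] [0.0304 0.0566
[... 340 characters left out ...]
2, 16, 14, 124] [231.7 218.8] [ 0.5781 -0.068   0.06  ] rect [ 0.5786 -0.0682] [0.0312 0.0384] 83.74 (array([ 0.8926,  0.4508,  0.5781, -0.068 ], dtype=float32), np.float32(26.793661))
scene [232, 227, 19, 21, 222] [240.7 237.3] [ 0.6392 -0.075   0.06  ] rect [ 0.6364 -0.0749] [0.0318 0.059 ] 83.74 (array([ 0.9944, -0.1055,  0.6393, -0.075 ], dtype=float32), np.float32(-6.05443))
scene [242, 249, 56, 95, 1229] [270.  296.5] [ 0.8194 -0.0945  0.06  ] rect [ 0.8113 -0.094 ] [0.0318 0.2621] 83.74 (array([ 0.994 , -0.1094,  0.8174, -0.0943], dtype=float32), np.float32(-6.279666))
scene [289, 345, 14, 8, 45] [295.7 348.5] [ 0.9601 -0.1097  0.06  ] rect [ 0.9599 -0.1101] [0.0316 0.008 ] 81.52 None
```

View pics/t3.png

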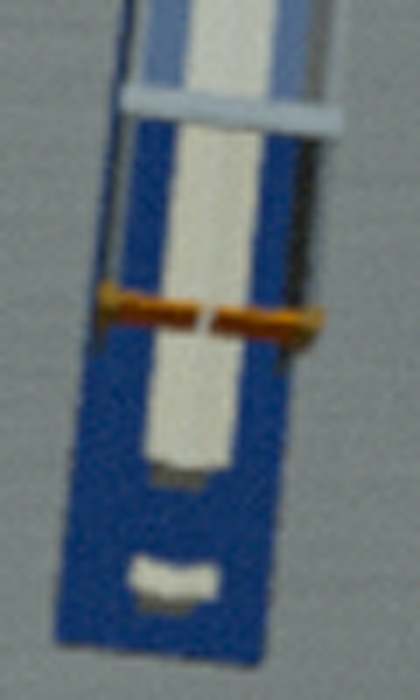

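View pics/s3.png

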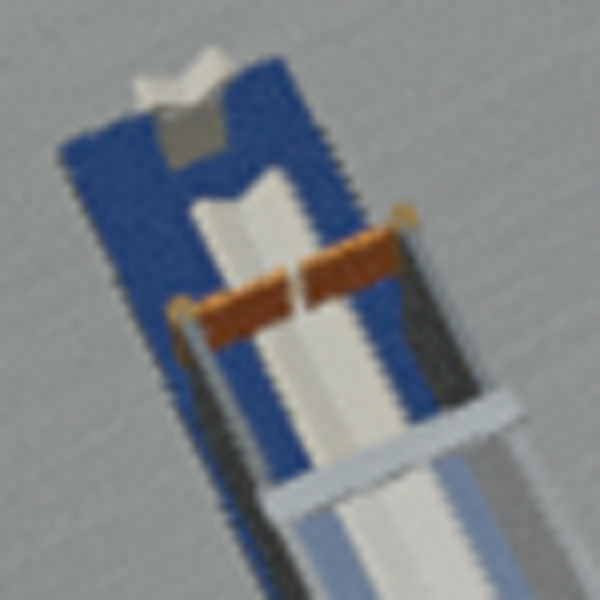

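```bash
python3 - <<'E'
from h import *
T=snap("top",None);S=snap("scene",None)
print("shortV",tri(T,(273.9,202.6),S,(222.4,199.8)))
for z in(.06,.062): print(onz(T,276.6,186.9,z),onz(S,229.6,213.2,z))
print("bar front edge",tri(T,(282.9,135.4),S,(249.4,245.9)))
x=np.array([0.9941,-0.1083]);y=np.array([.1083,.9941])
print(onz(T,353.1,208.5,.048))
h=cv2.cvtColor(S["image"],cv2.COLOR_RGB2HSV).astype(int)
m=(h[...,0]>45)&(h[...,0]<90)&(h[...,1]>150);m[:,200:]=0
n,l,s,c=cv2.connectedComponentsWithStats(m.astype(np.uint8));
for i in range(1,n):
  if s[i][4]>10: print("btn",s[i],c[i],onz(S,*c[i],.048),tri(T,(353.1,208.5),S,c[i]))
# feasibility: tilts about lane x at cradle
r=np.array([x[0],x[1],0]);yy=np.array([y[0],y[1],0])
o=np.array([.5408,-.0640])
for gx in(0,-.048):
 for t in range(-80,81,10):
  a=np.radians(t)
  z=-np.array([0,0,1])*np.cos(a)+yy*np.sin(a)
  for sg in(1,-1):
    X=sg*r; Y=np.cross(z,X); Rm=np.stack([X,Y,z],1)
    p=np.array([*(o+gx*x),.070])+z*.0187
    q=solve_ik(p,Rm); print(gx,t,sg,None if q is None else np.round(q,0))
E
```

```text
shortV (array([ 0.51075688, -0.05932644,  0.05614039]), np.float64(0.0012255345083275072))
[ 0.55556402 -0.06646271  0.06      ] [ 0.56003042 -0.06437044  0.06      ]
[ 0.55511283 -0.06626542  0.062     ] [ 0.56098644 -0.06476352  0.062     ]
bar front edge (array([ 0.69146831, -0.07901265,  0.10956405]), np.float64(0.003300964556624896))
[ 0.49728369 -0.28545632  0.048     ]
0 -80 1 [  15.   67.   11.   99.  -66. -114.]
0 -80 -1 [ 15.  67.  11.  99. -66.  66.]
0 -70 1 [  14.   56.    3.   80.  -62. -133.]
0 -70 -1 [ 14.  56.   3.  80. -62.  47.]
0 -60 1 [  12.   48.   -4.   67.  -55. -146.]
0 -60 -1 [ 12.  48.  -4.  67. -55.  34.]
0 -50 1 [   9.   41.  -10.   58.  -48. -156.]
0 -50 -1 [  9.  41. -10.  58. -48.  24.]
0 -40 1 [   6.   35.  -13.   52.  -39. -164.]
0 -40 -1 [  6.  35. -13.  52. -39.  16.]
0 -30 1 [   2.   31.  -16.   48.  -30. -171.]
0 -30 -1 [  2.  31. -16.  48. -30.   9.]
0 -20 1 [  -3.   27.  -18.   46.  -20. -176.]
0 -20 -1 [ -3.  27. -18.  46. -20.   4.]
0 -10 1 [ -8.  26. -18.  46. -10. 178.]
0 -10 -1 [ -8.  26. -18.  46. -10.  -2.]
0 0 1 [-13.  25. -18.  47.   0.
[... 1546 characters left out ...]
 [-20.  22. -25.  46.  10. 166.]
-0.048 10 -1 [-20.  22. -25.  46.  10. -14.]
-0.048 20 1 [-25.  24. -23.  50.  19. 160.]
-0.048 20 -1 [-25.  24. -23.  50.  19. -20.]
-0.048 30 1 [-30.  29. -20.  55.  27. 153.]
-0.048 30 -1 [-30.  29. -20.  55.  27. -27.]
-0.048 40 1 [-34.  34. -16.  61.  35. 145.]
-0.048 40 -1 [-34.  34. -16.  61.  35. -35.]
-0.048 50 1 [-38.  41. -12.  69.  41. 137.]
-0.048 50 -1 [-38.  41. -12.  69.  41. -43.]
-0.048 60 1 [-40.  49.  -7.  79.  46. 127.]
-0.048 60 -1 [-40.  49.  -7.  79.  46. -53.]
-0.048 70 1 [-42.  57.  -1.  90.  50. 115.]
-0.048 70 -1 [-42.  57.  -1.  90.  50. -65.]
-0.048 80 1 [-43.  66.   5. 103.  52. 103.]
-0.048 80 -1 [-43.  66.   5. 103.  52. -77.]
```

```bash
cat >> h.py <<'E'
LO=np.array([.538,-.0632]); LY=-6.2
def fr(yaw,tilt):
    c,s=np.cos(np.radians(yaw)),np.sin(np.radians(yaw)); r=np.array([c,s,0]);y=np.array([-s,c,0]);a=np.radians(tilt)
    z=-np.array([0,0,1])*np.cos(a)+y*np.sin(a); X=-r; return np.stack([X,np.cross(z,X),z],1)
def P(p,yaw,tilt,d):
    R=fr(yaw,tilt); return np.array(p)+R[:,2]*d,R
def L(x,y=0,z=.07):
    c,s=np.cos(np.radians(LY)),np.sin(np.radians(LY)); return np.array([LO[0]+c*x-s*y,LO[1]+s*x+c*y,z])
def st(m=""):
    s=observe(); print(m,"t%.1f"%s["time"],"tcp",s["tcp_pos"].round(4),"open %.4f"%s["opening"],"F",s["wrist_force"].round(1)); return s
E
python3 - <<'E'
from h import *
p=np.array([.552,.2083,.035]);yaw=-7.7
R=P(p,yaw,-15,.012)
reach(*P(p+[0,0,.11],yaw,-15,.012)); st("above")
snap("top","a1",(110,140,260,260),5)
print(move_linear(*P(p+[0,0,.0],yaw,-15,.012),feed=.1,stop_force=8)); st("down")
gripper_close(40); st("closed")
E
```

```text
above t3.8 tcp [0.552  0.2044 0.1335] open 0.0854 F [-1.  -0.   0.6]
False
down t5.1 tcp [0.5523 0.2054 0.0242] open 0.0850 F [-0.9  0.6  0. ]
closed t5.7 tcp [0.5519 0.2059 0.0236] open 0.0242 F [0.7 2.4 0.5]
```

View pics/a1.png

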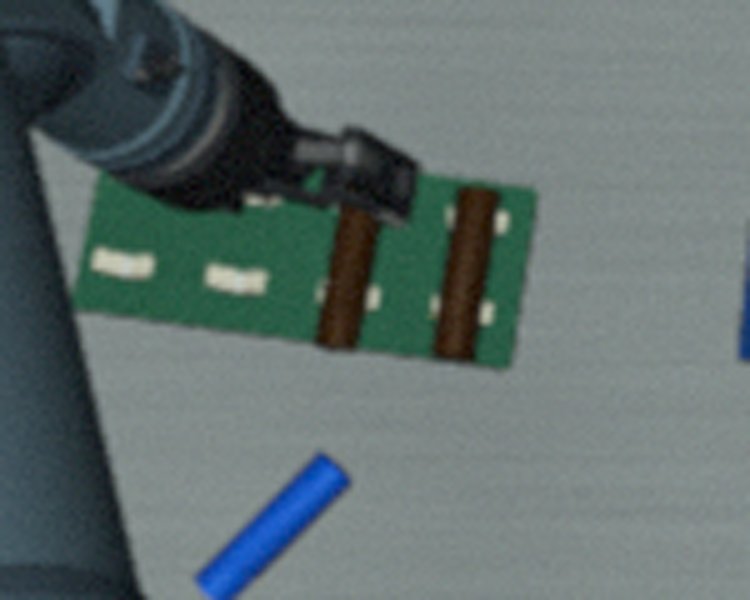

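The gripper stands over the chosen pin (crop 350,260); the neighbour (465,270) is clear. Gripped; now lift and look for the flat over the V-block.

```bash
python3 - <<'E'
from h import *
p=np.array([.552,.2083,.035]);yaw=-7.7
move_linear(*P(p+[0,0,.10],yaw,-15,.012),feed=.15); st("lift")
for i,t in enumerate((-60,0,60)):
    reach(*P(L(0,0,.15),LY,t,.012)); wait(.2); st(t)
    d=snap("top",f"b_t{i}",(220,150,330,240),5); snap("scene",f"b_s{i}",(170,150,280,240),5)
a=[cv2.hconcat([cv2.imread(f"pics/b_{k}{i}.png") for i in range(3)]) for k in "ts"]
cv2.imwrite("pics/b.png",cv2.resize(cv2.vconcat(a),(800,480*600//600)))
E
```

```text
lift t6.5 tcp [0.551  0.2049 0.1224] open 0.0247 F [ 0.4  0.1 -0.3]
-60 t7.7 tcp [ 0.5373 -0.0729  0.1444] open 0.0247 F [-0.6 -0.2 -0.6]
0 t8.9 tcp [ 0.5374 -0.062   0.1367] open 0.0242 F [ 0.5 -0.3 -0.9]
60 t10.0 tcp [ 0.5394 -0.0512  0.1451] open 0.0247 F [0.  0.4 0.3]
```

View pics/b.png

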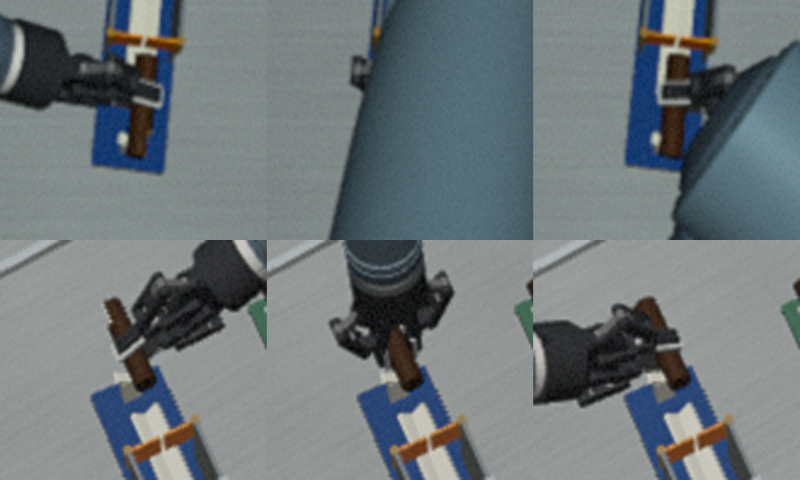

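```bash
python3 - <<'E'
import cv2
a=[cv2.imread(f"pics/b_{k}.png") for k in("t0","t2","s0","s2")]
a=[cv2.resize(x,(400,327)) for x in a]
cv2.imwrite("pics/b2.png",cv2.resize(cv2.vconcat([cv2.hconcat(a[:2]),cv2.hconcat(a[2:])]),(733,599)))
E
```

```text
(no output)
```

View pics/b2.png

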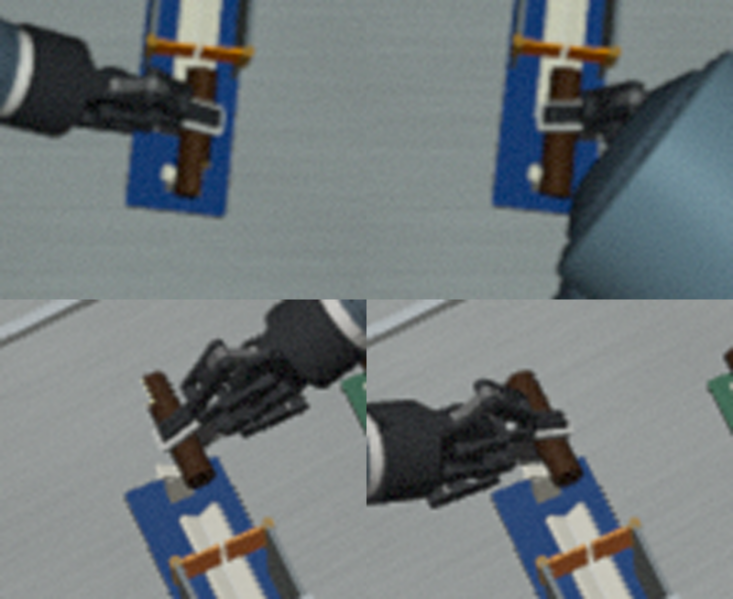

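```bash
cat >> h.py <<'E'
def back(p,yaw,t,b,d=.012): return P(p,yaw,t,d-b)
def place(t,x=0,z=.07,d=.012):
    reach(*P(L(x,0,z+.03),LY,t,d)); r=move_linear(*P(L(x,0,z-.004),LY,t,d),feed=.04,stop_force=4); s=st("placed stop=%s"%r)
    gripper_open(); move_linear(*back(L(x,0,z),LY,t,.13,d),feed=.2); return s
def grab(t,x=0,z=.07,d=.012,f=40):
    reach(*back(L(x,0,z),LY,t,.13,d)); r=move_linear(*P(L(x,0,z),LY,t,d),feed=.12,stop_force=8); print("approach stop",r)
    gripper_close(f); return st("grab")
def look(tag,lane=True):
    d=snap("top",tag+"_t",(240,130,310,220),6); e=snap("scene",tag+"_s",(195,180,275,260),6)
    a=cv2.imread(f"pics/{tag}_t.png");b=cv2.imread(f"pics/{tag}_s.png")
    h=540; a=cv2.resize(a,(int(a.shape[1]*400/a.shape[0]),400));b=cv2.resize(b,(400,400)); cv2.imwrite(f"pics/{tag}.png",cv2.hconcat([a,b])); return d,e
E
python3 - <<'E'
from h import *
place(-60)
look("c1")
E
```

```text
placed stop=True t12.2 tcp [ 0.537  -0.0742  0.0768] open 0.0240 F [-0.6  1.6  5. ]
```

View pics/c1.png

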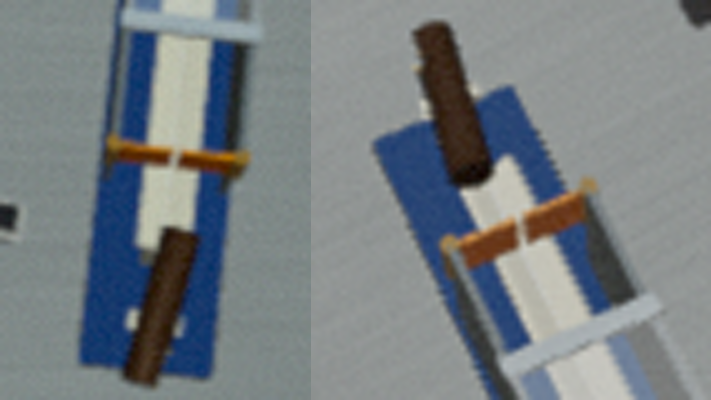

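```bash
cat >> h.py <<'E'
def darkpin(d,box):
    rgb=d["image"].astype(int); x0,y0,x1,y1=box; R=np.zeros(rgb.shape[:2],bool);R[y0:y1,x0:x1]=1
    m=((rgb.max(2)<80)&(rgb[...,0]>rgb[...,2]+8)&R).astype(np.uint8)
    n,l,s,c=cv2.connectedComponentsWithStats(m)
    if n<2: return None
    i=1+np.argmax(s[1:,4]); p=np.argwhere(l==i)[:,::-1].astype(np.float32)
    r=cv2.minAreaRect(p); b=cv2.boxPoints(r); e=sorted([(np.linalg.norm(b[k]-b[(k+1)%4]),(b[k]+b[(k+1)%4])/2) for k in range(4)],key=lambda q:q[0])[:2]
    return c[i],[q[1] for q in e],r,int(s[i][4])
def lane(w): 
    v=np.array(w)[:2]-LO; c,s=np.cos(np.radians(LY)),np.sin(np.radians(LY)); return np.array([c*v[0]+s*v[1],-s*v[0]+c*v[1],w[2]])*1000
E
python3 - <<'E'
from h import *
T=snap("top",None);S=snap("scene",None)
a=darkpin(T,(255,160,310,222));b=darkpin(S,(200,180,250,230));print(a,b)
ta=sorted(a[1],key=lambda q:-q[1]);sb=sorted(b[1],key=lambda q:q[1])
for q,w in zip(ta,sb):
    X,e=tri(T,q,S,w);print("end",lane(X).round(1),round(e*1000,1))
X,e=tri(T,a[0],S,b[0]);print("mid",lane(X).round(1),e)
for q in ta: print(lane(onz(T,*q,.083)))
for q in sb: print(lane(onz(S,*q,.083)))
E
```

```text
(array([275.82592593, 198.24444444]), [array([280.1017 , 181.49379], dtype=float32), array([271.03946, 215.47719], dtype=float32)], ((275.5705871582031, 198.48548889160156), (8.438451766967773, 35.17095184326172), 14.931416511535645), 270) (array([222.77366255, 200.74074074]), [array([217.70271, 184.7838 ], dtype=float32), array([227.36757, 216.1946 ], dtype=float32)], ((222.53514099121094, 200.48919677734375), (32.86409378051758, 7.793275833129883), 72.89727020263672), 243)
end [-67.8   5.9  74.5] 2.5
end [32.4 -9.1 69. ] 0.3
mid [-17.1  -1.8  69.9] 0.00022969811820670774
[-68.7911363    7.60254248  83.        ]
[28.8672758  -7.82144194 83.        ]
[-63.27856374   3.41686783  83.        ]
[ 39.19437514 -11.18681014  83.        ]
```

```bash
python3 - <<'E'
from h import *
p=L(0,-.004,.07)
reach(*back(p,LY,0,.13)); print(move_linear(*P(p,LY,0,.012),feed=.1,stop_force=8)); gripper_close(40); st("g")
move_linear(*P(L(0,0,.13),LY,0,.012),feed=.1); st()
move_linear(*P(L(0,0,.13),LY,-40,.012),feed=.1); wait(.2);st()
T,S=look("c2")
a=darkpin(T,(245,150,310,230));b=darkpin(S,(180,150,250,230));print(a,b)
E
```

```text
False
g t16.8 tcp [ 0.5377 -0.0669  0.0582] open 0.0258 F [-0.5  1.8  1.3]
 t17.5 tcp [ 0.5376 -0.0632  0.1175] open 0.0257 F [-0.5  0.2 -1. ]
 t18.6 tcp [ 0.5374 -0.0718  0.1216] open 0.0257 F [-0.4 -0.3 -0. ]
(array([275.36538462, 199.34615385]), [array([277.31006, 189.17467], dtype=float32), array([274.2096 , 212.42793], dtype=float32)], ((275.75982666015625, 200.80130004882812), (8.326313018798828, 23.45905876159668), 7.594643592834473), 156) (array([227.16161616, 199.24242424]), [array([224.00005, 193.5    ], dtype=float32), array([229.60005, 204.70001], dtype=float32)], ((226.800048828125, 199.10000610351562), (12.521980285644531, 9.391485214233398), 63.43495178222656), 99)
```

View pics/c2.png

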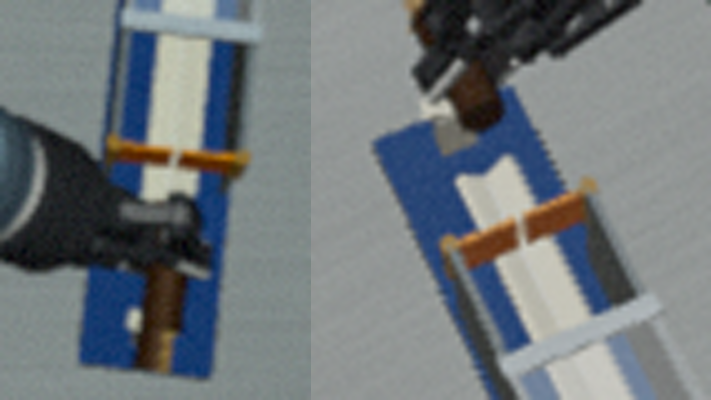

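```bash
python3 - <<'E'
from h import *
move_linear(*P(L(.0,0,.13),LY,-60,.012),feed=.1)
print(move_linear(*P(L(.008,0,.10),LY,-60,.012),feed=.1)); wait(.1)
look("c3")
print(move_linear(*P(L(.008,0,.064),LY,-60,.012),feed=.04,stop_force=4));st()
look("c4")
E
python3 -c "
import cv2
cv2.imwrite('pics/c34.png',cv2.resize(cv2.vconcat([cv2.imread('pics/c3.png'),cv2.imread('pics/c4.png')]),(533,600)))"
```

```text
False
True
 t20.6 tcp [ 0.5447 -0.075   0.0646] open 0.0245 F [-0.2 -0.8  3.1]
```

View pics/c34.png

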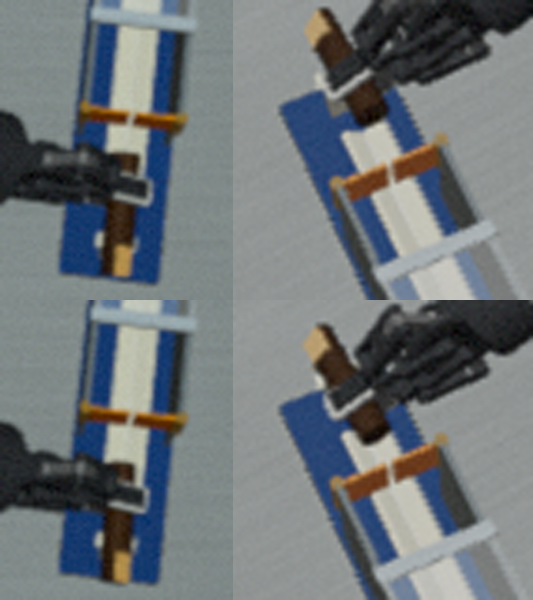

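```bash
cat >> h.py <<'E'
def flat(n=5,xr=(-60,-28),verbose=True):
    out={}
    for cam in("top","scene"):
        W=[];D=None
        for k in range(n):
            d=get_image(cam); rgb=cv2.cvtColor(d["image"],cv2.COLOR_RGB2HSV).astype(int)
            c0=np.array([proj(d,L(x/1000,y/1000,.076)) for x in xr for y in(-14,14)]); x0,y0=np.floor(c0.min(0)).astype(int);x1,y1=np.ceil(c0.max(0)).astype(int)+1
            m=np.zeros(rgb.shape[:2],np.uint8); H,Sa,V=rgb[...,0],rgb[...,1],rgb[...,2]
            mm=(H>8)&(H<24)&(Sa>75)&(V>110); m[y0:y1,x0:x1]=mm[y0:y1,x0:x1]
            if k==0: D=d;n0=int(m.sum())
            me=cv2.erode(m,np.ones((3,3),np.uint8)) 
            for v,u in np.argwhere(me>0):
                if d["range_z"][v,u]>0: W.append(lane(pt(d,u,v)))
            if k==0:
                q=np.argwhere(m>0)[:,::-1]; cen=lane(onz(d,*q.mean(0),.076)) if len(q) else None
        W=np.array(W)
        if len(W)<6: out[cam]=None; print(cam,"pix",n0,"few",len(W)); continue
        g=np.abs(W-np.median(W,0)).max(1)<20; W=W[g]
        A=np.c_[W[:,:2]-W[:,:2].mean(0),np.ones(len(W))]; s,res,_,_=np.linalg.lstsq(A,W[:,2],rcond=None); sd=np.std(W[:,2]-A@s)
        cov=sd**2*np.linalg.inv(A.T@A)
        # z=a x+b y ; normal (-a,-b,1); phi: n=(-sin phi) y+cos phi z -> tan phi=b
        print(cam,"pix",n0,"cen",cen.round(1),"mean",W.mean(0).round(1),"phi %.1f+-%.1f pitch %.1f sd %.1f"%(np.degrees(np.arctan(s[1])),np.degrees(cov[1,1]**.5),np.degrees(np.arctan(s[0])),sd)); out[cam]=np.degrees(np.arctan(s[1]))
    return out
E
python3 - <<'E'
from h import *
gripper_open(); move_linear(*back(L(.008,0,.07),LY,-60,.13),feed=.2); st()
T,S=look("c5")
a=darkpin(T,(255,160,310,222));b=darkpin(S,(200,180,250,230));print(a,b)
print("mid",lane(tri(T,a[0],S,b[0])[0]))
flat()
E
```

```text
t22.1 tcp [0.5568 0.0371 0.1285] open 0.0858 F [-0.3 -0.9  0.1]
(array([275.27853881, 193.1369863 ]), [array([276.93073, 178.69308], dtype=float32), array([273.48517, 213.14853], dtype=float32)], ((275.20794677734375, 195.92080688476562), (7.562282562255859, 34.62729263305664), 5.710593223571777), 219) (array([225.54935622, 204.81974249]), [array([216.60002, 188.20001], dtype=float32), array([231.60002, 218.20001], dtype=float32)], ((224.1000213623047, 203.20001220703125), (33.541019439697266, 8.944271087646484), 63.43495178222656), 233)
mid [-2.53751233  0.72689395 68.37359047]
top pix 43 cen [-48.7  -3.9  76. ] mean [-48.4  -3.7  77.3] phi 55.0+-5.0 pitch -0.4 sd 1.7
scene pix 37 cen [-47.4  -4.9  76. ] mean [-48.7  -4.6  73.9] phi 43.5+-8.2 pitch 25.6 sd 2.2
```

View pics/c5.png

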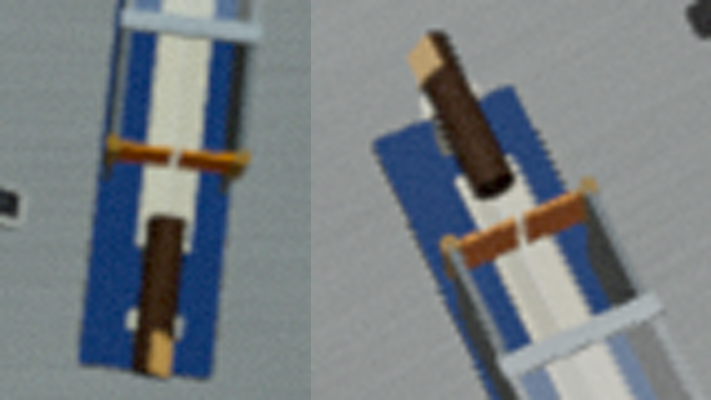

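```bash
cat >> h.py <<'E'
def roll(t0,t1,x=0,x2=None,d=.012):
    x2=x if x2 is None else x2
    s=grab(t0,x,d=d)
    move_linear(*P(L(x,0,.085),LY,t0,d),feed=.06)
    n=max(1,int(abs(t1-t0)/15+.99))
    for i in range(1,n+1): move_linear(*P(L(x,0,.085),LY,t0+(t1-t0)*i/n,d),feed=.08)
    if x2!=x: move_linear(*P(L(x2,0,.085),LY,t1,d),feed=.06)
    r=move_linear(*P(L(x2,0,.065),LY,t1,d),feed=.03,stop_force=4); s=st("set stop=%s"%r); print("axis z", s["tcp_pos"][2]-fr(LY,t1)[2,2]*d)
    gripper_open(); move_linear(*back(L(x2,0,.07),LY,t1,.13,d),feed=.2)
E
python3 - <<'E'
from h import *
roll(20,-25)
reach(*back(L(0,0,.07),LY,-60,.16))
look("c6"); flat(); st()
E
```

```text
approach stop False
grab t25.6 tcp [ 0.5386 -0.0589  0.0592] open 0.0247 F [-1.5  1.2  4. ]
set stop=True t27.7 tcp [ 0.5376 -0.0687  0.0606] open 0.0244 F [0.8 1.7 4.5]
axis z 0.07149631613859513
top pix 0 few 0
scene pix 3 few 0
 t30.4 tcp [0.5519 0.064  0.1443] open 0.0856 F [-0.3 -0.5 -0.2]
```

View pics/c6.png

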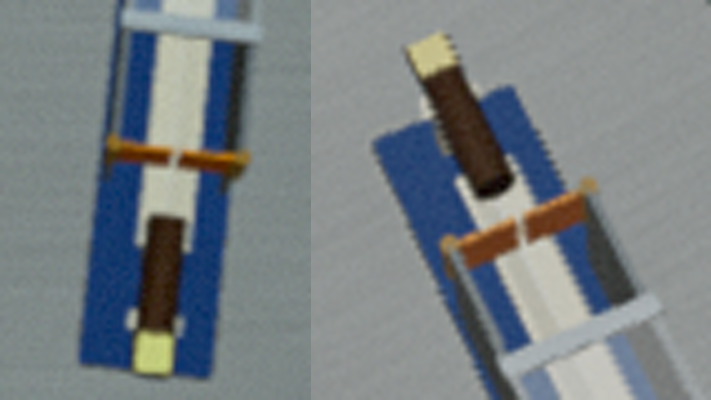

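```bash
sed -i 's/(H<24)&(Sa>75)/(H<36)\&(Sa>60)/' h.py; python3 - <<'E'
from h import *
flat(8); 
d=get_image("top"); u,v=proj(d,L(-.047,0,.076)); u,v=int(u),int(v); print(d["image"][v-1:v+2,u-1:u+2].reshape(-1,3).mean(0))
E
```

```text
top pix 79 cen [-48.8   0.6  76. ] mean [-49.2   0.6  76.9] phi 1.2+-1.0 pitch 0.0 sd 1.8
scene pix 55 cen [-48.2  -0.6  76. ] mean [-48.4  -0.7  75.9] phi -1.4+-2.2 pitch 12.8 sd 2.3
[194.55555556 203.         125.        ]
```

```bash
cat >> h.py <<'E'
def push(rear,dest=.113,z=.0695,h=.011):
    gripper_close(40)
    x0=rear-h-.014
    reach(*P(L(x0,0,z+.09),LY,0,0)); move_linear(*P(L(x0,0,z),LY,0,0),feed=.15); st("behind")
    r=move_linear(*P(L(-.0,0,z),LY,0,0),feed=.06,stop_force=20); st("push1 %s"%r)
    r=move_linear(*P(L(dest-h,0,z),LY,0,0),feed=.06,stop_force=20); st("push2 %s"%r)
def unpush(x=.102,z=.0695):
    move_linear(*P(L(x-.004,0,z),LY,0,0),feed=.05); move_linear(*P(L(x-.004,0,z+.1),LY,0,0),feed=.15); st("up")
E
python3 - <<'E'
from h import *
push(-.0608)
look("d1")
E
```

```text
behind t33.7 tcp [ 0.4533 -0.0534  0.0695] open 0.0001 F [ 1.  -0.5  0.2]
push1 False t35.3 tcp [ 0.5384 -0.0632  0.0698] open 0.0001 F [ 1.6 -0.5 -0.5]
push2 False t37.2 tcp [ 0.6396 -0.0742  0.0695] open -0.0001 F [-0.5  0.2 -1.4]
```

View pics/d1.png

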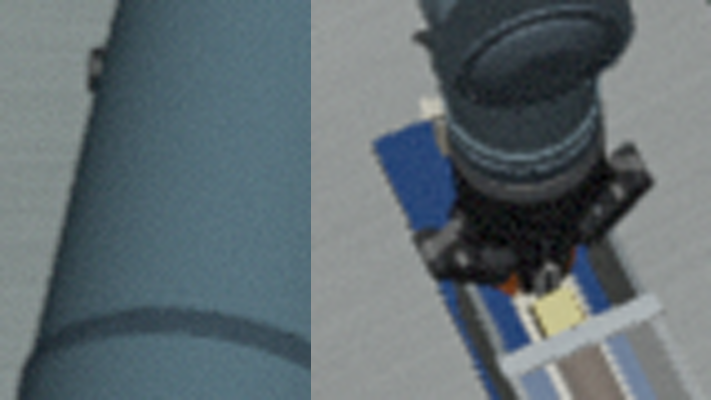

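```bash
python3 - <<'E'
from h import *
unpush()
gripper_open()
p=np.array([.5467,.1421,.035])
reach(*P(p+[0,0,.15],-7.7,0,.012)); st()
T,S=look("d2"); flat(8,xr=(100,140))
snap("top","d2r",(110,140,260,240),5)
a=darkpin(T,(115,160,230,225)); b=darkpin(S,(270,140,345,205)); print(a,b)
E
```

```text
up t38.3 tcp [ 0.6344 -0.0736  0.1685] open 0.0004 F [-0.6 -0.6  0.5]
 t40.0 tcp [0.5475 0.1413 0.1732] open 0.0851 F [ 0.  -0.3 -0.4]
top pix 75 cen [124.9   0.4  76. ] mean [124.5   0.3  77.1] phi 1.9+-1.1 pitch -2.2 sd 1.7
scene pix 57 cen [125.   -0.7  76. ] mean [124.7  -0.8  75.9] phi 2.1+-2.0 pitch 8.3 sd 2.1
(array([205.2125, 187.5875]), [array([204.78464, 179.77692], dtype=float32), array([207.15387, 198.73077], dtype=float32)], ((205.96925354003906, 189.25384521484375), (19.101348876953125, 5.82963228225708), 82.87498474121094), 80) (array([287.82329317, 178.22088353]), [array([280.32352, 164.29411], dtype=float32), array([295.49307, 192.73701], dtype=float32)], ((287.9082946777344, 178.51556396484375), (32.235294342041016, 8.176470756530762), 61.927513122558594), 249)
```

View pics/d2.png

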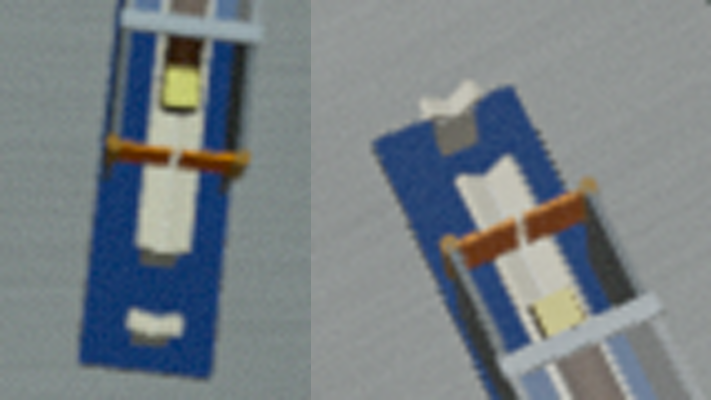

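View pics/d2r.png

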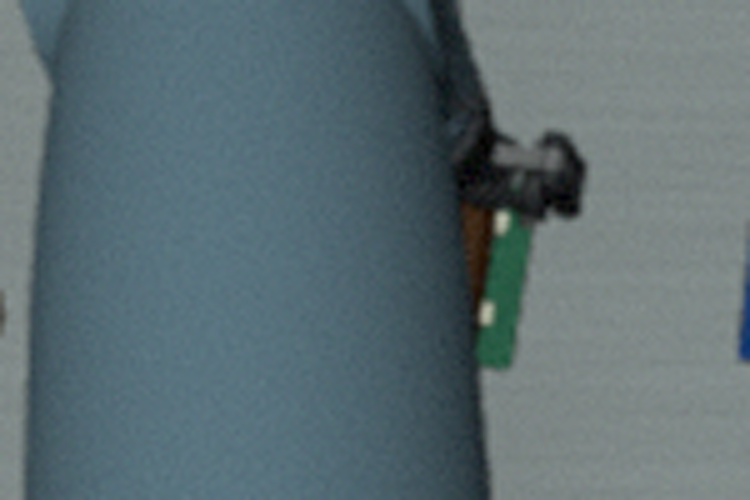

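```bash
python3 - <<'E'
from h import *
p=np.array([.5465,.1425,.035]);yaw=-7.7
print(move_linear(*P(p,yaw,0,.013),feed=.12,stop_force=8)); gripper_close(40); st("closed")
move_linear(*P(p+[0,0,.10],yaw,0,.013),feed=.15); st("lift")
for i,t in enumerate((-60,60)):
    reach(*P(L(0,0,.15),LY,t,.012)); wait(.2); st(t)
    look(f"e{i}")
cv2.imwrite("pics/e.png",cv2.resize(cv2.vconcat([cv2.imread("pics/e0.png"),cv2.imread("pics/e1.png")]),(533,600)))
E
```

```text
False
closed t43.0 tcp [0.5468 0.143  0.0224] open 0.0250 F [-0.2  3.2  1.7]
lift t43.8 tcp [0.5458 0.1422 0.121 ] open 0.0250 F [-1.2 -0.5 -0.9]
-60 t44.9 tcp [ 0.537  -0.0735  0.1446] open 0.0245 F [ 0.2  0.6 -0.1]
60 t46.8 tcp [ 0.539  -0.0518  0.1439] open 0.0246 F [ 0.2 -0.1 -1.4]
```

View pics/e.png

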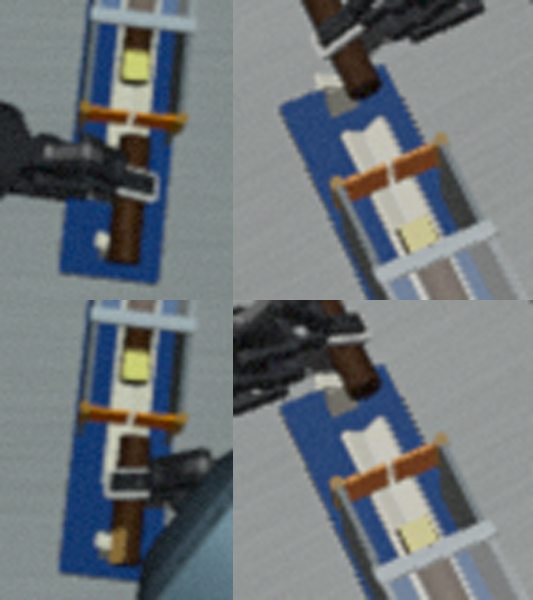

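```bash
python3 - <<'E'
from h import *
d=.013
move_linear(*P(L(0,0,.10),LY,60,d),feed=.1)
r=move_linear(*P(L(0,0,.064),LY,60,d),feed=.04,stop_force=4); s=st(r); print("axis z",s["tcp_pos"][2]-fr(LY,60)[2,2]*d)
look("f1")
E
```

```text
True t48.2 tcp [ 0.539  -0.0519  0.0637] open 0.0246 F [-1.1 -2.3  4.9]
axis z 0.07019264647297374
```

View pics/f1.png

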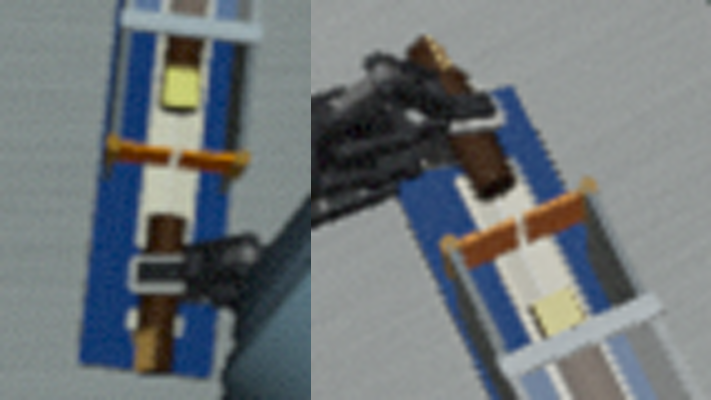

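Seated at 70 mm, flat at the +y side (top crop 147,350). Release and measure its roll.

```bash
python3 - <<'E'
from h import *
gripper_open(); move_linear(*back(L(0,0,.07),LY,60,.16,.013),feed=.2); 
look("f2"); flat(6)
E
```

```text
top pix 24 cen [-48.3   6.1  76. ] mean [-48.6   6.   70.9] phi 85.2+-0.0 pitch -50.2 sd 0.0
scene pix 10 few 0
```

View pics/f2.png

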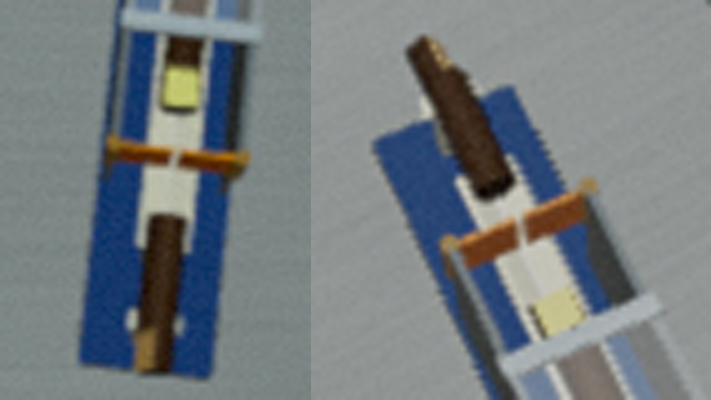

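```bash
python3 - <<'E'
from h import *
roll(-30,30)
reach(*back(L(0,0,.07),LY,60,.18))
look("f3"); flat(8); st()
E
```

```text
approach stop False
grab t53.6 tcp [ 0.5376 -0.0688  0.0599] open 0.0245 F [-0.2  2.4  2.1]
set stop=True t56.2 tcp [ 0.5388 -0.0569  0.0598] open 0.0244 F [-1.4 -1.9  3.9]
axis z 0.07017988662600091
top pix 84 cen [-47.8   1.1  76. ] mean [-48.1   1.1  76.6] phi -7.5+-1.0 pitch -0.7 sd 1.7
scene pix 51 cen [-47.1  -0.   76. ] mean [-47.3  -0.2  75.9] phi -8.7+-2.4 pitch 12.1 sd 2.2
 t59.1 tcp [ 0.5222 -0.2079  0.1539] open 0.0852 F [0.4 0.3 1. ]
```

View pics/f3.png

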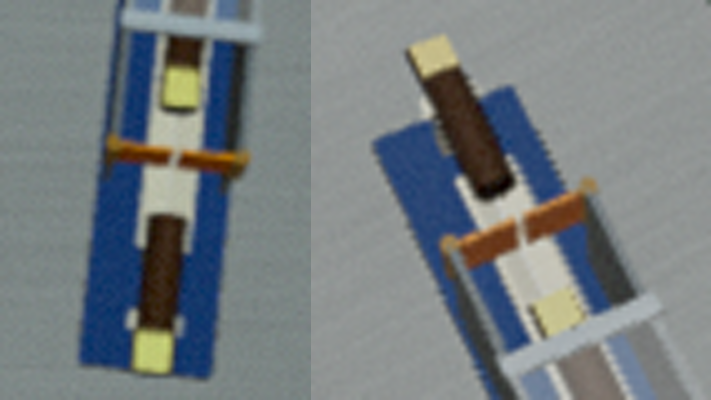

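```bash
python3 - <<'E'
from h import *
roll(20,28)
reach(*back(L(0,0,.07),LY,60,.18))
look("f4"); flat(8); flat(8,xr=(100,140)); st()
E
```

```text
approach stop False
grab t61.7 tcp [ 0.5386 -0.059   0.0592] open 0.0242 F [0.3 0.4 4.2]
set stop=True t62.9 tcp [ 0.5387 -0.0574  0.0599] open 0.0242 F [-1.3 -2.   4.8]
axis z 0.07050122753569373
top pix 82 cen [-48.3   0.6  76. ] mean [-48.4   0.6  76.9] phi 2.0+-1.0 pitch -0.2 sd 1.8
scene pix 56 cen [-47.2  -0.7  76. ] mean [-47.3  -0.8  75.9] phi -3.2+-2.2 pitch 13.8 sd 2.3
top pix 74 cen [124.8   0.3  76. ] mean [124.5   0.2  76.9] phi 2.3+-1.1 pitch -1.4 sd 1.7
scene pix 57 cen [125.   -0.7  76. ] mean [124.6  -0.9  75.7] phi 0.5+-2.0 pitch 5.3 sd 2.1
 t66.6 tcp [ 0.5223 -0.2078  0.154 ] open 0.0854 F [0.8 0.1 0.2]
```

View pics/f4.png

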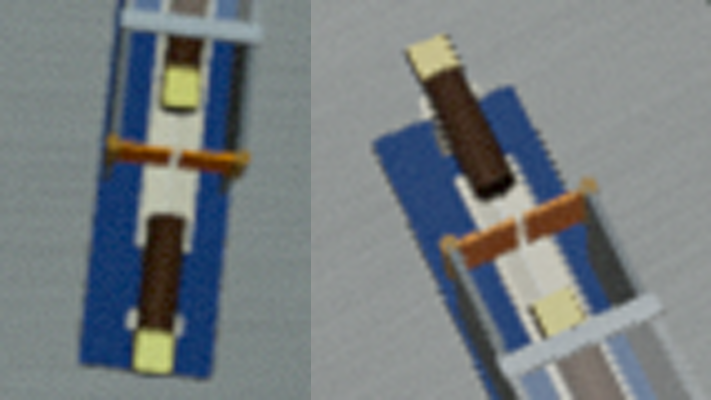

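Flat up within about 2°. Push it in, check, and compute the button meanwhile.

```bash
python3 - <<'E'
from h import *
push(-.0605,dest=.115)
unpush(.104)
b=np.array([.497,-.2855,.048])
reach(*P(b+[0,0,.15],0,0,0)); wait(.3)
look("g1"); flat(8,xr=(100,140)); flat(8,xr=(200,240))
T=snap("top","g2t"); S=snap("scene","g2s")
h=cv2.cvtColor(S["image"],cv2.COLOR_RGB2HSV).astype(int)
def btn(d,box):
    h=cv2.cvtColor(d["image"],cv2.COLOR_RGB2HSV).astype(int);x0,y0,x1,y1=box
    m=np.zeros(h.shape[:2],np.uint8);m[y0:y1,x0:x1]=((h[...,0]>45)&(h[...,0]<85)&(h[...,1]>120))[y0:y1,x0:x1]
    q=np.argwhere(m)[:,::-1]; return (q.mean(0),len(q)) if len(q) else None
a=btn(T,(330,190,370,230));c=btn(S,(130,220,180,270));print(a,c)
if c: print(onz(S,*c[0],.048), tri(T,(353.1,208.5),S,c[0]))
st()
E
```

```text
behind t69.1 tcp [ 0.4536 -0.0548  0.0694] open 0.0002 F [ 0.7 -0.3  0.2]
push1 False t70.7 tcp [ 0.5384 -0.0632  0.0698] open -0.0000 F [0.2 0.1 0.1]
push2 False t72.6 tcp [ 0.6416 -0.0744  0.0694] open 0.0002 F [ 0.  -0.1 -1.9]
up t73.6 tcp [ 0.6365 -0.0738  0.1685] open -0.0001 F [0.1 0.8 0.3]
top pix 73 cen [ 1.265e+02 -1.000e-01  7.600e+01] mean [126.3  -0.3  77. ] phi 4.7+-1.2 pitch -3.2 sd 1.8
scene pix 52 cen [125.9  -1.3  76. ] mean [125.5  -1.5  75.7] phi 1.8+-1.8 pitch 13.8 sd 2.0
top pix 46 cen [227.8  -0.9  76. ] mean [213.1   2.1 108.5] phi 0.9+-2.0 pitch -8.9 sd 1.6
scene pix 0 few 0
(array([353.16129032, 208.35483871]), 93) (array([148.5       , 236.46428571]), 84)
[ 0.49955807 -0.286316    0.048     ] (array([ 0.49784345, -0.28637075,  0.04481888]), np.float64(0.00018170866837849016))
 t76.7 tcp [ 0.497  -0.2855  0.198 ] open 0.0002 F [-0.2  0.9  0.7]
```

View pics/g1.png

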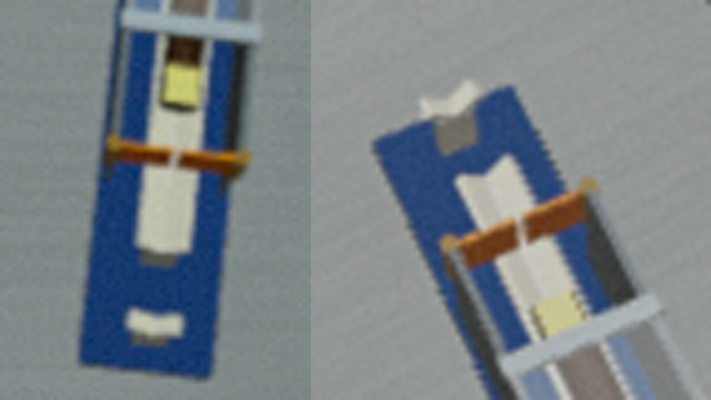

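View pics/g2s.png

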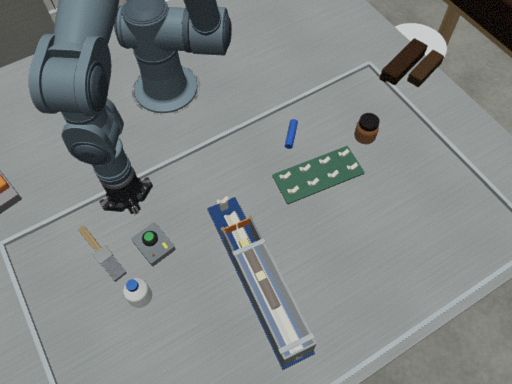

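```bash
python3 - <<'E'
from h import *
snap("scene","g3",(215,200,325,370),4)
b=np.array([.4978,-.2858,0])
R=fr(0,0)
move_linear(b+[0,0,.055],R,feed=.1)
r=move_linear(b+[0,0,.037],R,feed=.015,stop_force=14); st("press %s"%r); wait(.3); st()
snap("scene","g4",(110,200,190,280),6)
move_linear(b+[0,0,.15],R,feed=.08); wait(.5); st("up")
E
```

```text
press True t79.1 tcp [ 0.498 -0.286  0.046] open 0.0001 F [-1.3  0.3  6. ]
 t79.4 tcp [ 0.498 -0.286  0.046] open 0.0002 F [-1.5  0.5  7. ]
up t81.4 tcp [ 0.4978 -0.2858  0.15  ] open 0.0001 F [-0.3 -0.6  0.2]
```

View pics/g3.png

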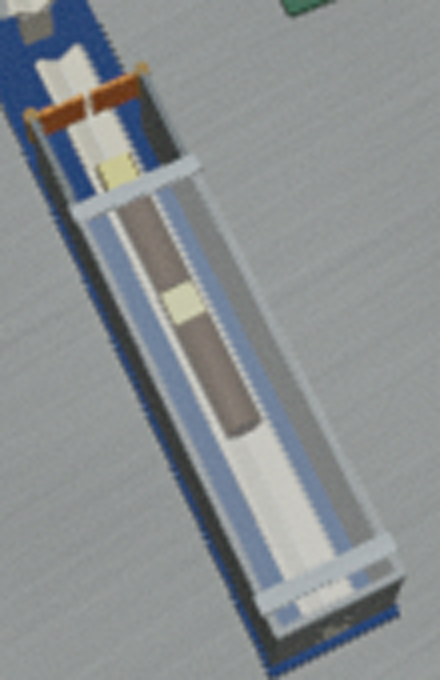

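View pics/g4.png

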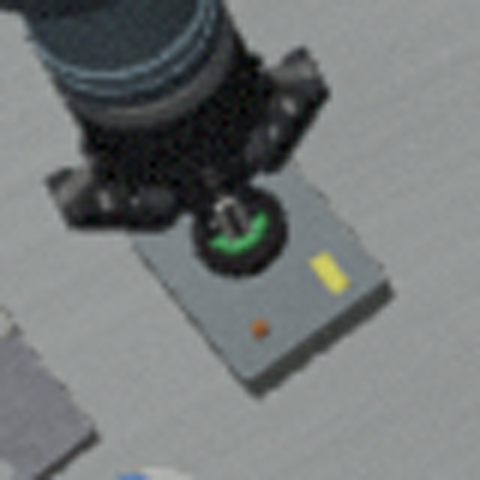

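```bash
python3 - <<'E'
from h import *
reach(*P(np.array([.45,-.15,.25]),0,0,0)); 
snap("scene","g5",(120,210,180,270),8); T=snap("top","g6",(320,180,380,240),8); S=get_image("scene")
cv2.imwrite("pics/g56.png",cv2.resize(cv2.hconcat([cv2.imread("pics/g5.png"),cv2.imread("pics/g6.png")]),(800,400)))
def z(d,u,v,k=1): return np.mean([pt(d,u+i,v+j) for i in range(-k,k+1) for j in range(-k,k+1)],0).round(4)
for c in((353,208),(353,201),(345,208),(361,208),(341,215)): print(c,z(T,*c,1))
E
```

```text
(353, 208) [ 0.3868 -0.0739  0.7201]
(353, 201) [ 0.3869 -0.0631  0.7552]
(345, 208) [ 0.4105 -0.1081  0.5766]
(361, 208) [ 0.3849 -0.0776  0.732 ]
(341, 215) [ 0.4176 -0.1339  0.4632]
```

View pics/g56.png

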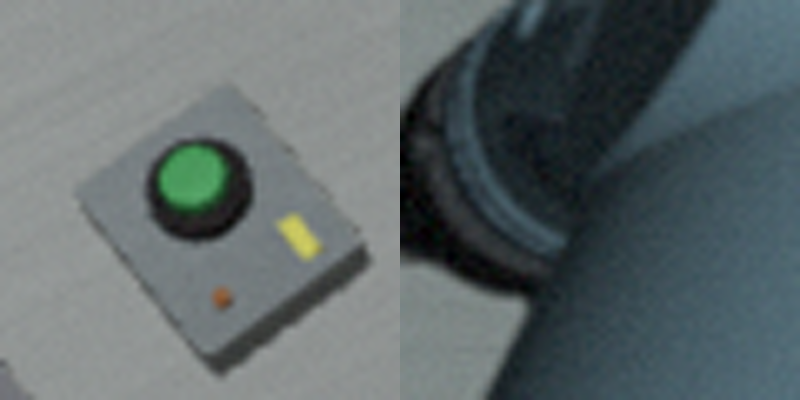

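```bash
python3 - <<'E'
from h import *
b=np.array([.4978,-.2858,0]);R=fr(0,0)
reach(b+[0,0,.07],R); move_linear(b+[0,0,.051],R,feed=.05); st("pre")
for z in(.048,.047,.046,.045,.044,.043,.042,.041,.040):
    r=move_linear(b+[0,0,z],R,feed=.01,stop_force=30); wait(.1); s=st("%s %s"%(z,r))
    if r or s["wrist_force"][2]>28: break
snap("scene","g7",(110,200,190,280),6)
E
```

```text
pre t83.7 tcp [ 0.4977 -0.2852  0.051 ] open -0.0001 F [-0.2  2.3  1.2]
0.048 False t84.3 tcp [ 0.4978 -0.2856  0.0481] open 0.0003 F [0.  2.2 2.4]
0.047 False t84.6 tcp [ 0.4978 -0.2857  0.047 ] open 0.0002 F [0.1 2.5 3.1]
0.046 False t85.0 tcp [ 0.4979 -0.2858  0.0461] open 0.0000 F [0.6 2.1 3.5]
0.045 False t85.3 tcp [ 0.4979 -0.2858  0.0459] open 0.0002 F [-2.3  3.6 10.4]
0.044 False t85.7 tcp [ 0.4979 -0.2858  0.0458] open -0.0004 F [-3.4  5.  16.5]
0.043 False t86.0 tcp [ 0.498  -0.2859  0.0457] open -0.0000 F [-5.9  6.  23.5]
0.042 False t86.4 tcp [ 0.498  -0.2859  0.0456] open -0.0000 F [-7.5  7.  28.9]
```

View pics/g7.png

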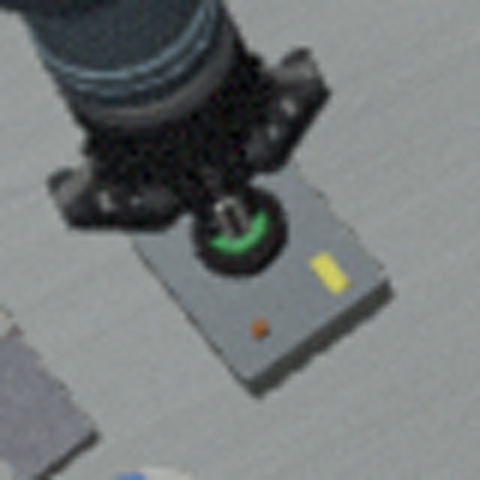

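```bash
python3 - <<'E'
from h import *
b=np.array([.4978,-.2858,0]);R=fr(0,0)
move_linear(b+[0,0,.06],R,feed=.03); wait(.3)
print(np.mean([observe()["wrist_force"] for i in range(1)],0)); F=[]
for i in range(15): wait(.03);F.append(observe()["wrist_force"][2])
print("base",np.mean(F),np.std(F))
for z in(.053,.051,.049,.047):
    move_linear(b+[0,0,z],R,feed=.01); F=[]
    wait(.1)
    for i in range(12): wait(.02);F.append(observe()["wrist_force"][2])
    print(z,observe()["tcp_pos"][2].round(4),np.mean(F).round(2),np.std(F).round(2))
move_linear(b+[0,0,.12],R,feed=.08); st()
E
```

```text
[ 0.17776152 -0.67047346  0.3489975 ]
base -0.019683146212435255 0.5402511045328844
0.053 0.0531 -0.05 0.53
0.051 0.0511 1.53 0.4
0.049 0.0491 2.11 0.38
0.047 0.0471 3.42 0.55
 t92.2 tcp [ 0.4973 -0.2854  0.1193] open -0.0001 F [-0.1 -0.2  0.1]
```

```bash
python3 - <<'E'
from h import *
reach(*P(np.array([.40,-.28,.3]),0,0,0)); wait(.5)
look("z1"); flat(6,xr=(100,140)); snap("scene","z2"); S=get_image("scene"); print(pt(S,148,236),pt(S,149,237)); st()
E
```

```text
top pix 73 cen [ 1.265e+02 -1.000e-01  7.600e+01] mean [126.3  -0.4  76.9] phi 4.3+-1.3 pitch -0.4 sd 1.7
scene pix 54 cen [125.9  -1.5  76. ] mean [125.6  -1.6  75.6] phi 1.6+-2.1 pitch 14.3 sd 2.1
[ 0.49926753 -0.28691898  0.05123219] [ 0.50569828 -0.28589272  0.05557969]
 t94.3 tcp [ 0.4  -0.28  0.3 ] open -0.0001 F [ 0.1  0.5 -0.4]
```

View pics/z2.png

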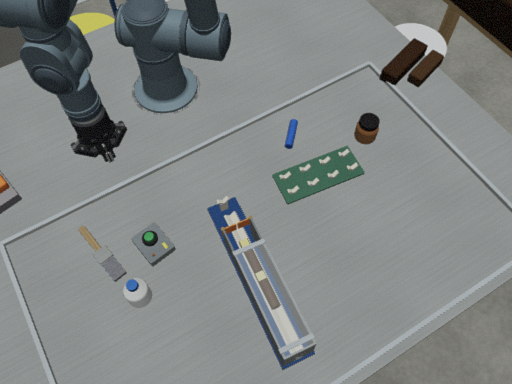

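View pics/z1.png

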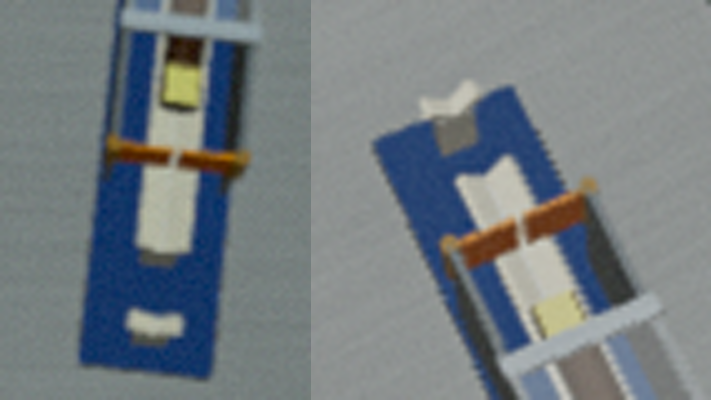

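The last pictures show the rack empty, both pins in the tunnel (scene 252,258 and 267,290), flats up, flaps shut, the button up, and the bystanders where they were. I'm handing in.

```bash
python3 - <<'E'
from h import *
finish_job(); st()
E
```

```text
the job is handed in; nothing more can be done
the job is handed in; nothing more can be done
```

I fed the only two oak pins in the rack into the tunnel with their flats up, then pressed the green start button fully down and let it spring back. I handed the job in at about 94 s.

**Last checks**
- **Pins:** the rear pin's flat reads 2–4° off straight up, and its rear end is about 38 mm past the port. The front pin read 0–2° before the second push. After that I could only see it through the clear roof, where its flat still looks up.
- **Flaps and rack:** both flaps look shut and the rack is empty. The bottle, jar, brush and blue look-alike pin were not touched.
- **Forces:** the highest wrist force I read was about 31 N, while pressing the button.

**What went wrong or disagreed**
- **First pin:** it came to rest skewed when I first laid it in the V-block, so I gripped it again and seated it properly.
- **Button height:** the fingers met the button about 4 mm higher than the stated 48 mm. The travel was still about 6 mm, with roughly 4 N before a hard stop.
- **Extra presses:** I pressed fully twice, because the first looked too shallow. I then pressed about 5 mm once more to check the spring force.

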